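# Contact check of a bent bracket, face by face

## Robot

A 6-joint arm with a two-finger parallel gripper is mounted at the origin on a cart in front of the work surface, level with it; the furniture and walls round the work are solid. World frame = base frame: x ahead of the robot, y to its left, z up, the work surface at z = 0. Lengths are in mm, angles in rad, forces in N, time in s.
With the tool pointing down it reaches from about 400 to 925 mm from the base axis. Payload 12.5 kg.
Tool frame: the origin (TCP) lies at the very end of the fingers, on their centre line; the grasp point (between the pads) lies 19 mm behind it; z points along the fingers, y is the line along which they close (so a half turn about z gives the same grasp; the last joint's range is limited). The gripper opens to 95 mm and grips with 3 to 60 N. Pads are 20 mm wide; open, the fingers measure 119 mm over their backs; the gripper's body (75 mm by 180 mm) begins 59 mm behind the grasp point.
Start: joints at [1.087, 0.491, 1.559, -0, 1.092, -0.106], TCP at [230.533, 580.949, 214.661] pointing down, gripper open.
Joint ranges: [-3.1, 3.1], [-0.84, 2.19], [0.05, 2.79], [-1.13, 4.28], [0.06, 2.93], [-2.69, 2.69]. Speed limits (rad/s): [2.22, 2.22, 2.79, 3.14, 3.14, 3.14].

## Interface

Orientations are given as [roll, pitch, yaw] about the fixed x, y, z axes, in that order (R = Rz(yaw) Ry(pitch) Rx(roll)).
In Python, from cell import * gives the robot as it stands.
- The arm moves only by the tool jog_arm, never from a script. Its argument "targets" is a list of rows, each an object with "turn": the turn, a rotation vector about the world's x, y, z in degrees, a list of three; "slide": the shift along the world's x, y, z in mm, a list of three; "claw": the opening in per cent of the stroke, from 0 (shut) to 100 (fully open). In form: [{"turn": [wx, wy, wz], "slide": [x, y, z], "claw": claw}, ...]. A call has 1 to 5 rows; each row shifts and turns the commanded pose from where the row before left it; what a row does not reach is not made up. A row lasts 1/8 s, in which the tool goes at most 62.5 mm and 10.7 degrees, less where a joint would pass 70% of its speed; a pose out of reach is approached as far as the arm can. A call with a gripper value outside its range is refused whole. The fingers move at their own pace and stop on an object; the grip force is fixed at half the most. Time passes only in rows, so rows that do not move let the fingers close. It gives the time, the measured TCP pose, the force, the opening and the grip force at its end, in the units of the state.
- state(): the state, without advancing time (a new reading comes with each control period).
- read_camera(name): name is "side" or "top" or "wrist"; returns a dict with "frame" (480x640x3 uint8, blue, green, red), "mtx" (3x3 intrinsics, pixels), "R" (3x3) and "t" (3): a world point X has camera coordinates R X + t. Camera axes: x right, y down, z forward; pixel columns grow to the right and rows downward; lengths in mm; the calibration is good to about 2 mm. A picture is of the moment at which its call begins. There is no depth.
- job_done(): hands the job in; it is judged then, once.
Trained networks look in the newest picture that a camera, given by its name, has taken for a name from the list of things; names that differ only in an ending like _2 or _b are one class to them, and where a whole thing is asked for, a point or a joint stands for the part that bears it (a point fixed in the world has none). Each returns a list of dicts, best first, with "conf" (0 to 1); they miss things now and then, are a little off and sometimes report something else, mostly with a low value. They report only what shows in the picture. A call takes as long as a camera call.
- look_for(query, camera): "xy" ([column, row] in pixels, amid what is visible of it).
The state is a dict: "t": time; "joints": joint angles; "qvel": joint speeds; "tau": joint torques, N m; "eef_pos": TCP position; "tcp_rot": TCP orientation; "ft_force": force on the tool from outside, world axes, zero at the start; "moment": the same for the moment, N m; "opening": opening from 0.0 (shut) to 1.0 (fully open); "grip_force": force on a finger pad.
Only numpy, scipy, OpenCV 4.12 (cv2) and the standard library are available. Lean on these libraries where they do the work, as an engineer would, in place of code of your own. Each camera call takes 0.05 s, during which the arm holds its last target. There are 200 camera calls.

## Task

Check both outer faces of the bent aluminium bracket at the contact corner: first press its long outer face flat against the back fence, so that the brass plunger is pushed right in, and hold it there for about a second. Then draw it off so that the plunger springs out, turn it a quarter turn and push it fully home into the corner, short outer face flush against the back fence (plunger in again) and long outer face flush against the side fence. Leave it standing there on its edge, let go of it, and do not disturb the resistor box, the tape roll or the side cutters.

Things in the scene. Friction and masses are not known exactly. Their poses are not given: they have to be found in the camera images.
- bracket_long_leg (a point): Centre of the long leg of a loose bent aluminium bracket: L from above, on edge, 65 mm high, plate 10 mm thick, long leg 110, short leg 80 mm over the outside, 0.34 kg. x along the long leg to the bend, y out of its outer face, z up. From here the outer corner is at x +55, y +5 mm; the short leg runs from it to -y. Grip across the plate's upper half, within 25 mm of this point (9 mm holes beyond).
- bracket_long_face (a point): Centre of the outer face of the bracket's long leg, half-way up (32.5 mm over its lower edge), 55 mm from the outer corner. Axes as for bracket_long_leg: y points out of this face.
- bracket_short_face (a point): Centre of the outer face of the bracket's short leg, half-way up, 40 mm from the outer corner. Axes as for bracket_long_leg: x points out of this face. When the bracket is home in the corner its axes point the same way as those of corner_ref; in the first pass it is turned a quarter turn clockwise from that, seen from above, its long leg running from the bend towards the side fence.
- corner_ref (a point): Inner corner, at worktop height, of the fixed contact corner: two dark steel fence bars 25 mm high, 14 mm thick. x points squarely into the back fence (face: plane x = 0, from y = 0 to -140 mm), y squarely into the side fence (face: plane y = 0, from x = 0 to -100 mm), z up. The bracket goes on the flat worktop at negative x and y. A housing 21 mm high and 6 mm screw feet lie behind the fences.
- plunger_tip (a point): Middle of the flat tip of the brass plunger, 12 mm in diameter, which stands 8 mm out of the back fence when free, 50 mm from the side fence's face and 13 mm above the worktop. Axes as for corner_ref.
- plunger (a joint): Travel of the plunger in m: 0 free (8 mm out of the fence), 0.008 pushed in flush with the fence. A soft spring (about 0.2 N free, 0.7 N pushed in) returns it; it cannot push back a bracket that stands on the worktop.
- decade_box: Bystander: grey-blue resistor box with knobs, 64 x 114 x 62 mm, loose; origin at the centre of its underside.
- tape_roll: Bystander: white tape roll lying flat, 108 mm in diameter, 22 mm high, loose; origin at the centre of its underside.
- side_cutters: Bystander: side cutters with red handles lying flat, 40 x 124 x 10 mm, loose; origin at the centre of its underside.

How it is judged (in metres and radians):
On the way, in this order (a step that is already met when the one before it is completed fails the run):
1. the bracket, standing on edge, has its long outer face flat on the back fence and the plunger pushed in, held 0.4 s (value of joint plunger above 0.005 m and x of bracket_long_face in the frame of corner_ref between -0.003 and 0.004 m and height (world z) of bracket_long_face below 0.042 m and angle between the y axis of bracket_long_face and the x axis of corner_ref, either way round below 0.06 rad and angle between bracket_long_face's own z axis and vertical below 0.08 rad), for 0.4 s.
2. the bracket is drawn off and the plunger has sprung out (value of joint plunger below 0.002 m), for 0.1 s.
At the end, for the whole second after the job is handed in: The bracket stands on its edge, home in the corner: short outer face within 3 mm of the back fence, long outer face within 3 mm of the side fence, square within 3 degrees, plunger in by over 5 mm; resistor box, tape roll and side cutters within 20 mm of where they stood (value of joint plunger above 0.005 m and x of bracket_short_face in the frame of corner_ref between -0.003 and 0.004 m and y of bracket_long_face in the frame of corner_ref between -0.003 and 0.004 m and angle between the y axis of bracket_long_face and the y axis of corner_ref, either way round below 0.05 rad and angle between bracket_long_face's own z axis and vertical below 0.05 rad and height (world z) of bracket_long_face below 0.037 m and distance of each of decade_box, tape_roll, side_cutters from where it was at the start of the episode below 0.02 m); the robot touches nothing.
It fails at once if a bystander (resistor box, tape roll, side cutters) is moved more than 20 mm (distance of any of decade_box, tape_roll, side_cutters from where it was at the start of the episode above 0.02 m).
It also fails if it takes over 64 s, if anything falls off the work surface, if the arm or the gripper's body presses on something with over 40 N, if the wrist force passes 120 N, or if a joint passes its speed limit or range.

## Working session

There is one attempt and no reset: what is moved stays moved. The work goes in short steps, Python scripts to look and compute and a tool call to move; the robot and the scene stay as the last step left them, time stands still between calls to the robot, and variables do not carry over. Pictures are saved under pics/ and viewed, at most 10 in all, crops included, and the job is handed in when it is done.

Besides the shell and the picture viewer there is one more tool, called after "Call:" as name(argument=value, ...) on one line, values as JSON. jog_arm: Moves the arm, as the interface text tells. Its arguments: {"type":"object","properties":{"targets":{"type":"array","items":{"type":"object","properties":{"turn":{"type":"array","items":{"type":"number"}},"slide":{"type":"array","items":{"type":"number"}},"claw":{"type":"number"}}}}},"required":["targets"]}

```bash
mkdir -p pics; python3 - <<'E'
from cell import *
import cv2,numpy as np
for c in ("top","side"):
    r=read_camera(c); cv2.imwrite(f"pics/{c}0.png",r["frame"])
    print(c,r["mtx"].tolist(),r["R"].round(4).tolist(),r["t"].round(1).tolist())
    for q in ("bracket_long_leg","bracket_long_face","bracket_short_face","corner_ref","plunger_tip","decade_box","tape_roll","side_cutters"):
        print(q,[(d["conf"],d["xy"]) for d in look_for(q,c)][:2])
print(state())
E
```

```text
top [[540.6652000893566, 0.0, 328.20599156777223], [0.0, 540.6652000893566, 242.43318297980906], [0.0, 0.0, 1.0]] [[0.0155, -0.9999, -0.0021], [-0.9841, -0.0149, -0.1768], [0.1768, 0.0048, -0.9842]] [153.8, 530.5, 1134.9]
bracket_long_leg [(0.91, [408.3, 289.2])]
bracket_long_face []
bracket_short_face [(0.81, [404.8, 289.2])]
corner_ref [(0.6, [347.6, 195.0])]
plunger_tip []
decade_box [(0.56, [224.7, 221.1])]
tape_roll [(0.92, [270.4, 290.2]), (0.3, [343.6, 195.1])]
side_cutters [(0.85, [435.0, 192.1]), (0.2, [409.7, 288.1])]
side [[557.4620346183217, 0.0, 325.20115567632837], [0.0, 557.4620346183217, 243.60329987233158], [0.0, 0.0, 1.0]] [[0.9272, -0.3744, -0.0106], [-0.2457, -0.5867, -0.7716], [0.2827, 0.7181, -0.636]] [-448.6, 273.1, 843.3]
bracket_long_leg [(0.86, [305.7, 334.3])]
bracket_long_face [(0.89, [306.1, 329.9]), (0.46, [298.8, 189.5])]
bracket_short_face [(0.61, [305.9, 332.1])]
corner_ref [(0.56, [387.3, 264.4])]
plunger_tip [(0.67, [385.8, 263.1])]
decade_box [(0.8, [299.0, 192.0])]
tape_roll [(0.66, [248.6, 261.9])]
side_cutters [(0.64, [440.5, 341.9])]
{'t': 0.9, 'joints': array([ 1.08738044e+00,  4.90883020e-01,  1.55889306e+00,  2.82756120e-05,
        1.09170022e+00, -1.05593967e-01]), 'qvel': array([ 0.00046962,  0.00014752, -0.00035193, -0.0006016 , -0.00070927,
        0.00239972]), 'tau': array([-1.62126275e-03, -6.12446308e+01, -2.58438259e+01,  6.93596830e-02,
        4.44219494e-02,  4.59274747e-05]), 'eef_pos': array([230.53947387, 580.95016422, 214.67388954]), 'tcp_rot': array([ 3.14147430e+00, -1.26904496e-05,  2.76375771e+00]), 'ft_force': array([-0.23060728, -0.09431644, -0.2998921 ]), 'moment': array([0.00625065, 0.00471383, 0.02978702]), 'grip_force': 0.0, 'opening': 1.0034316737228417}
```

View pics/top0.png

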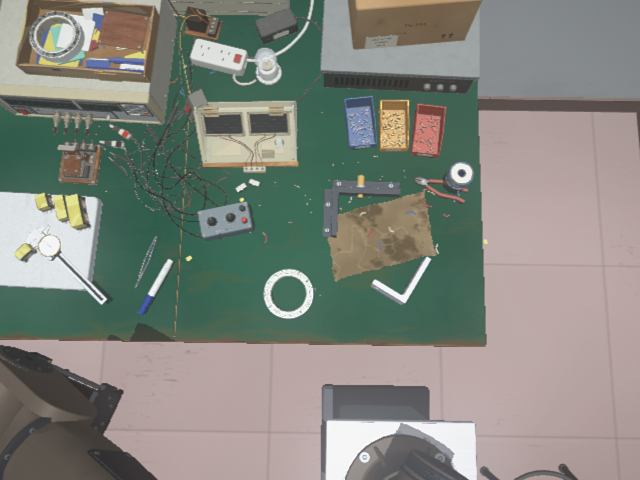

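View pics/side0.png

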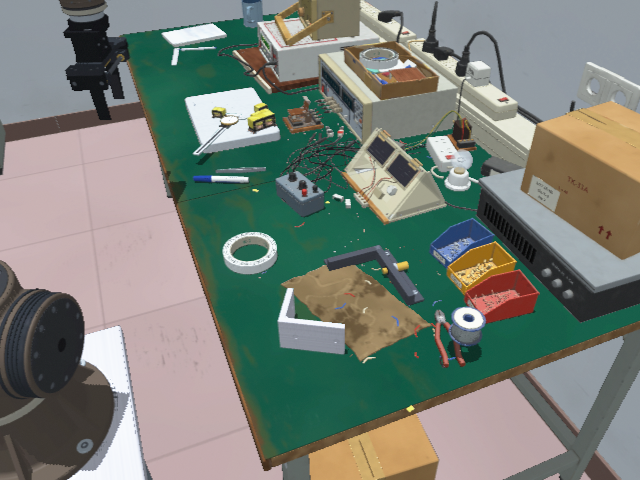

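The top view shows the bracket with its bend at about (404,301), the long leg running to (430,259) and the short leg to (374,283). The inner corner is near (338,193), with the back fence to its right and the side fence below it. The cutters are at (440,190), the tape at (289,293) and the box at (225,220).

```bash
cat > h.py <<'E'
from cell import *
import cv2,numpy as np
def unproj(r,uv,z):
    K,R,t=map(np.asarray,(r["mtx"],r["R"],r["t"]))
    d=R.T@np.linalg.solve(K,[uv[0],uv[1],1.]); c=-R.T@t
    return (c+d*(z-c[2])/d[2])[:2]
def proj(r,X):
    K,R,t=map(np.asarray,(r["mtx"],r["R"],r["t"])); p=K@(R@np.asarray(X,float)+t); return p[:2]/p[2]
E
python3 - <<'E'
from h import *
r=read_camera("top")
for n,uv,z in [("bend",(404,301),65),("longend",(430,259),65),("shortend",(374,283),65),("corner",(338,194),25),("backend",(399,194),25),("sideend",(336,236),25),("box",(225,205),62),("cutters",(440,190),5),("tape",(289,293),22)]:
    print(n,unproj(r,uv,z).round(0))
cv2.imwrite("pics/c1.png",cv2.resize(r["frame"][165:315,305:480],None,fx=4,fy=4,interpolation=cv2.INTER_CUBIC))
w=read_camera("wrist"); 
s=state(); c=-np.array(w["R"]).T@w["t"]
from scipy.spatial.transform import Rotation as Ro
T=Ro.from_euler("xyz",s["tcp_rot"]).as_matrix()
print(T.round(3).tolist(),"cam in tool",(T.T@(c-s["eef_pos"])).round(1),(np.array(w["R"])@T).round(3).tolist(),w["mtx"])
E
```

```text
bend [402.  -0.]
longend [492. -57.]
shortend [439.  63.]
corner [644. 142.]
backend [646.   3.]
sideend [547. 145.]
box [605. 389.]
cutters [662. -94.]
tape [418. 246.]
[[-0.929, 0.369, 0.0], [0.369, 0.929, 0.0], [-0.0, 0.0, -1.0]] cam in tool [  82.    -1.5 -171.5] [[0.0, 1.0, -0.001], [-0.956, 0.0, -0.293], [-0.293, 0.001, 0.956]] [[351.5786714    0.         322.33873408]
 [  0.         351.5786714  247.36926869]
 [  0.           0.           1.        ]]
```

View pics/c1.png

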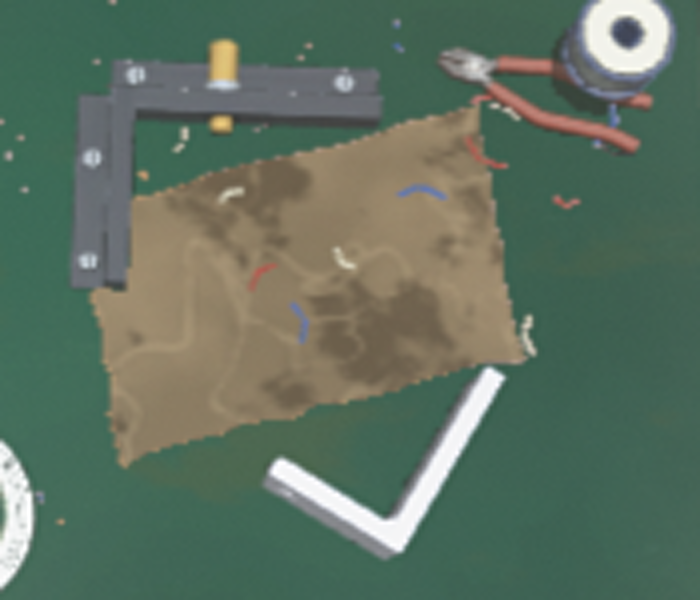

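The crop shows the fence's inner corner near crop (133,120), the plunger tip near (221,130), and the bracket as measured. I'll move to a point between the corner and the bracket for a closer look.

Call:
jog_arm(targets=[{"turn":[0,0,-10],"slide":[33,-48,0],"claw":55},{"turn":[0,0,-10],"slide":[33,-48,0],"claw":55},{"turn":[0,0,-10],"slide":[33,-48,0],"claw":55},{"turn":[0,0,-10],"slide":[33,-48,0],"claw":55},{"turn":[0,0,-10],"slide":[33,-48,0],"claw":55}])

```text
t: 1.62
eef_pos: [396.4, 339.4, 214.9]
tcp_rot: [3.141, -0.0, 1.886]
ft_force: [0.4, -0.1, -0.9]
opening: 0.568
grip_force: 0.0
```

Call:
jog_arm(targets=[{"turn":[0,0,-10],"slide":[33,-48,0],"claw":55},{"turn":[0,0,-10],"slide":[33,-48,0],"claw":55},{"turn":[0,0,-10],"slide":[33,-48,0],"claw":55},{"turn":[0,0,-10],"slide":[33,-48,0],"claw":55},{"turn":[0,0,-10],"slide":[33,-48,0],"claw":55}])

```text
t: 2.25
eef_pos: [561.5, 99.2, 214.8]
tcp_rot: [3.141, -0.0, 1.013]
ft_force: [0.4, 0.9, 0.0]
opening: 0.548
grip_force: 0.0
```

Call:
jog_arm(targets=[{"turn":[0,0,0],"slide":[0,0,0],"claw":55},{"turn":[0,0,0],"slide":[0,0,0],"claw":55}])

```text
t: 2.5
eef_pos: [560.1, 101.1, 214.5]
tcp_rot: [-3.141, 0.0, 1.019]
ft_force: [-0.0, -0.6, -0.1]
opening: 0.552
grip_force: 0.0
```

```bash
python3 - <<'E'
from h import *
import pickle
r=read_camera("wrist"); cv2.imwrite("pics/w1.png",r["frame"]); pickle.dump(r,open("w1.pkl","wb"))
for q in ("bracket_long_leg","bracket_long_face","bracket_short_face","corner_ref","plunger_tip"): print(q,[(d["conf"],d["xy"]) for d in look_for(q,"wrist")][:2])
print(state())
E
```

```text
bracket_long_leg [(0.63, [304.6, 348.2])]
bracket_long_face [(0.84, [301.0, 350.3])]
bracket_short_face [(0.85, [300.8, 346.4])]
corner_ref [(0.66, [394.6, 163.8])]
plunger_tip [(0.63, [396.3, 189.5])]
{'t': 2.8, 'joints': array([ 6.37733328e-02,  4.11528192e-01,  1.69777203e+00, -3.13518905e-05,
        1.03200318e+00,  6.14464478e-01]), 'qvel': array([-0.00294278,  0.0019931 , -0.00171657, -0.00035789, -0.00188936,
        0.00184161]), 'tau': array([-4.16057557e-02, -5.48563993e+01, -2.48094052e+01,  7.51577737e-02,
       -1.80588610e-02, -3.84074825e-03]), 'eef_pos': array([560.18584092, 101.80033402, 214.85982473]), 'tcp_rot': array([ 3.14134079e+00, -1.44767695e-04,  1.02012128e+00]), 'ft_force': array([-0.15390484, -0.20260221,  0.12226747]), 'moment': array([-0.09020959,  0.07837865,  0.00633097]), 'grip_force': 0.0, 'opening': 0.5513858916937187}
```

View pics/w1.png

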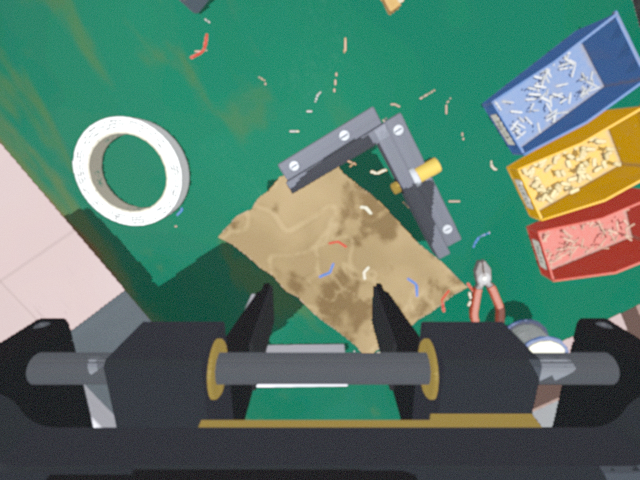

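The wrist view shows the corner clearly: inner corner at about (372,150), side fence running to (288,185), back fence to (445,255), plunger tip near (397,188). The bracket is partly hidden by the gripper, so I'll rely on the top camera for it. Next I'll enlarge the corner and turn above the bracket.

```bash
python3 - <<'E'
from h import *
im=cv2.imread("pics/w1.png"); cv2.imwrite("pics/w1c.png",cv2.resize(im[100:265,275:470],None,fx=4,fy=3.6 and 4,interpolation=cv2.INTER_CUBIC)[:600])
E
```

```text
(no output)
```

View pics/w1c.png

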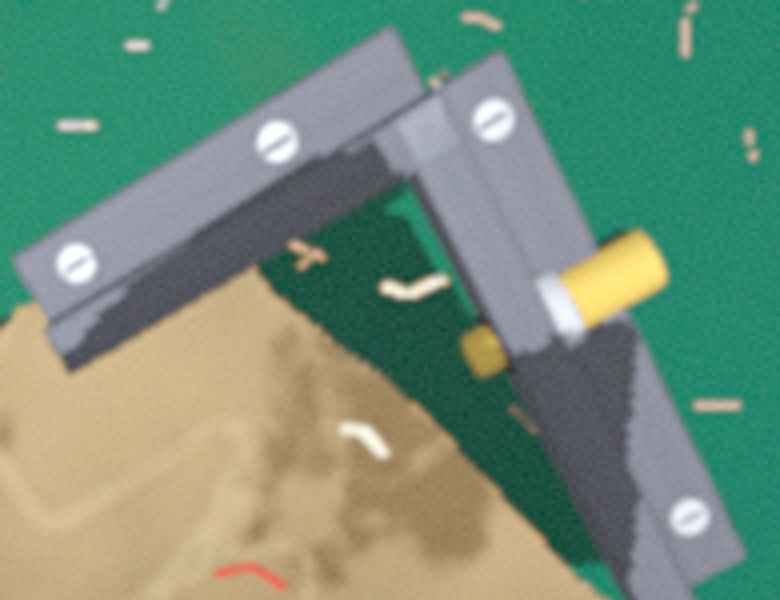

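Call:
jog_arm(targets=[{"turn":[0,0,-10],"slide":[-12,-14,0],"claw":55},{"turn":[0,0,-10],"slide":[-12,-14,0],"claw":55},{"turn":[0,0,-10],"slide":[-12,-14,0],"claw":55},{"turn":[0,0,-10],"slide":[-12,-14,0],"claw":55},{"turn":[0,0,-10],"slide":[-12,-14,0],"claw":55}])

```text
t: 3.42
eef_pos: [500.0, 31.0, 214.8]
tcp_rot: [3.141, -0.0, 0.141]
ft_force: [-0.0, -0.3, 0.1]
opening: 0.551
grip_force: 0.0
```

Call:
jog_arm(targets=[{"turn":[0,0,-10],"slide":[-12,-14,0],"claw":55},{"turn":[0,0,-10],"slide":[-12,-14,0],"claw":55},{"turn":[0,0,-10],"slide":[-12,-14,0],"claw":55},{"turn":[0,0,-10],"slide":[-12,-14,0],"claw":55},{"turn":[0,0,-0.5],"slide":[-1,0,0],"claw":55}])

```text
t: 4.05
eef_pos: [451.1, -25.2, 214.9]
tcp_rot: [-3.142, -0.0, -0.561]
ft_force: [-0.0, 0.2, 0.1]
opening: 0.552
grip_force: 0.0
```

The enlarged view puts the fence's inner top corner at crop (412,180), the side-fence inner end at (68,372), and the back-fence inner edge passing near (628,570). I'll descend, grip and work out the corner pose.

```bash
python3 - <<'E'
from h import *
import pickle
r=pickle.load(open("w1.pkl","rb"))
f=lambda u,v:unproj(r,(275+u/4-.4,100+v/4-.4),25)
c,s,b=f(408,180),f(68,372),f(625,575)
print(c,s,b)
print("side dir",np.degrees(np.arctan2(*(c-s)[::-1])),np.linalg.norm(c-s),"back dir +90",np.degrees(np.arctan2(*(c-b)[::-1]))-90)
print("outer line side", f(45,325), f(375,130), "z25")
# plunger tip expected
print(proj(r,[c[0]-8,c[1]-50,13]), 275+485/4,100+352/4)
E
```

```text
[647.39790217 138.33967938] [550.2732058  142.62465068] [647.61203346  19.16745585]
side dir -2.526151193796781 97.21917312980044 back dir +90 0.10295021740947163
outer line side [551.79656144 155.66328436] [646.22386854 152.80582961] z25
[391.26699677 190.55846559] 396.25 188.0
```

Call:
jog_arm(targets=[{"turn":[0,0,0],"slide":[0,0,-50],"claw":55},{"turn":[0,0,0],"slide":[0,0,-50],"claw":55},{"turn":[0,0,0],"slide":[0,0,-45],"claw":55},{"turn":[0,0,0],"slide":[0,0,-35],"claw":55},{"turn":[0,0,0],"slide":[0,0,0],"claw":55}])

```text
t: 4.68
eef_pos: [450.9, -24.3, 33.1]
tcp_rot: [3.14, 0.004, -0.558]
ft_force: [1.0, -0.5, 0.2]
opening: 0.55
grip_force: 0.0
```

Call:
jog_arm(targets=[{"turn":[0,0,0],"slide":[0,0,0],"claw":5},{"turn":[0,0,0],"slide":[0,0,0],"claw":5},{"turn":[0,0,0],"slide":[0,0,0],"claw":5},{"turn":[0,0,0],"slide":[0,0,0],"claw":5},{"turn":[0,0,0],"slide":[0,0,0],"claw":5}])

```text
t: 5.3
eef_pos: [451.5, -25.2, 35.0]
tcp_rot: [3.141, -0.0, -0.561]
ft_force: [-1.6, -1.3, 6.9]
opening: 0.103
grip_force: 29.9
```

The bracket is gripped at an opening of about 9.8 mm. I'll lift it, turn +121.4° and stand off in front of the back fence.

Call:
jog_arm(targets=[{"turn":[0,0,0],"slide":[0,0,20],"claw":5},{"turn":[0,0,0],"slide":[0,0,30],"claw":5},{"turn":[0,0,10],"slide":[10,8,0],"claw":5},{"turn":[0,0,10],"slide":[10,8,0],"claw":5},{"turn":[0,0,10],"slide":[10,8,0],"claw":5}])

```text
t: 5.92
eef_pos: [481.6, -0.8, 84.5]
tcp_rot: [3.142, 0.0, -0.032]
ft_force: [-0.5, -0.9, -3.0]
opening: 0.102
grip_force: 30.0
```

Call:
jog_arm(targets=[{"turn":[0,0,10],"slide":[10,8,0],"claw":5},{"turn":[0,0,10],"slide":[10,8,0],"claw":5},{"turn":[0,0,10],"slide":[10,8,0],"claw":5},{"turn":[0,0,10],"slide":[10,8,0],"claw":5},{"turn":[0,0,10],"slide":[10,8,0],"claw":5}])

```text
t: 6.55
eef_pos: [531.5, 39.3, 84.3]
tcp_rot: [-3.141, 0.0, 0.841]
ft_force: [0.4, 0.4, -4.8]
opening: 0.101
grip_force: 30.0
```

Call:
jog_arm(targets=[{"turn":[0,0,10],"slide":[10,8,0],"claw":5},{"turn":[0,0,10],"slide":[10,8,0],"claw":5},{"turn":[0,0,10],"slide":[10,8,0],"claw":5},{"turn":[0,0,10],"slide":[10,8,0],"claw":5},{"turn":[0,0,1.4],"slide":[0,4,0],"claw":5}])

```text
t: 7.18
eef_pos: [571.5, 75.2, 84.2]
tcp_rot: [-3.141, -0.0, 1.558]
ft_force: [0.2, -0.8, -3.3]
opening: 0.105
grip_force: 30.0
```

```bash
python3 - <<'E'
from h import *
import pickle
for c in ("wrist","top"):
    r=read_camera(c); pickle.dump(r,open(c+"2.pkl","wb"))
    if c=="wrist": cv2.imwrite("pics/w2.png",r["frame"])
s=state(); print(s["eef_pos"],s["tcp_rot"],s["ft_force"],s["moment"],s["opening"])
E
```

```text
[570.86994958  75.20382852  84.2795245 ] [-3.14055430e+00 -1.20845927e-05  1.55529655e+00] [-0.86224788 -0.38282244 -4.00699678] [0.01265255 0.01001041 0.01032926] 0.10460424359857359
```

View pics/w2.png

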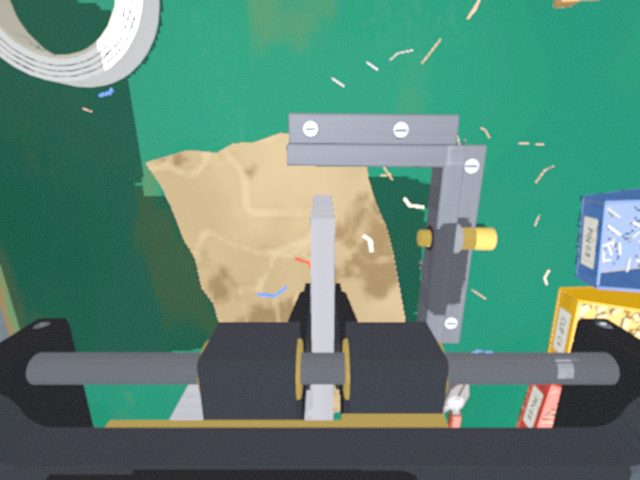

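The wrist view shows the bracket held squarely, with its far end at (322,197). The side fence's inner edge runs from (288,165) to (432,167), and the back fence's inner edge runs from about (443,168) to (438,340). I'll fit these lines.

```bash
python3 - <<'E'
from h import *
import pickle
for n in ("wrist2","top2"):
    r=pickle.load(open(n+".pkl","rb"))
    g=cv2.cvtColor(r["frame"],cv2.COLOR_BGR2GRAY)
    L=cv2.createLineSegmentDetector().detect(g)[0][:,0]
    box=(275,100,500,350) if n[0]=="w" else (320,175,410,245)
    for a in L:
        if np.hypot(a[2]-a[0],a[3]-a[1])<(35 if n[0]=="w" else 15): continue
        if not all(box[0]<=a[i]<=box[2] and box[1]<=a[i+1]<=box[3] for i in(0,2)): continue
        o=[]
        for z in (0,25,115):
            p,q=unproj(r,a[:2],z),unproj(r,a[2:],z); d=q-p
            o.append((z,p.round(1).tolist(),q.round(1).tolist()))
        print(n,a.round(0),"ang",round(np.degrees(np.arctan2(d[1],d[0]))%90,2),o)
E
```

```text
wrist2 [334. 337. 334. 249.] ang 0.17 [(0, [581.1, 1.2], [580.8, 76.8]), (25, [580.3, 16.4], [580.1, 84.6]), (115, [577.6, 71.1], [577.4, 112.7])]
wrist2 [358. 322. 403. 322.] ang 89.3 [(0, [600.5, 14.9], [637.1, 14.4]), (25, [597.9, 28.7], [630.9, 28.3]), (115, [588.3, 78.6], [608.4, 78.4])]
wrist2 [405. 319. 390. 236.] ang 12.52 [(0, [638.8, 16.5], [623.3, 86.6]), (25, [632.4, 30.2], [618.4, 93.4]), (115, [609.3, 79.5], [600.8, 118.1])]
wrist2 [475. 224. 483. 173.] ang 88.29 [(0, [686.2, 94.9], [687.4, 132.7]), (25, [675.2, 101.0], [676.2, 135.0]), (115, [635.4, 122.7], [636.0, 143.5])]
wrist2 [443. 167. 436. 227.] ang 88.33 [(0, [658.5, 137.4], [657.2, 93.3]), (25, [650.2, 139.2], [649.0, 99.5]), (115, [620.2, 146.0], [619.5, 121.8])]
wrist2 [468. 252. 459. 302.] ang 86.64 [(0, [683.4, 73.7], [681.0, 31.6]), (25, [672.7, 81.8], [670.4, 43.9]), (115, [633.9, 111.0], [632.5, 87.9])]
wrist2 [366. 165. 442. 166.] ang 88.66 [(0, [603.7, 139.1], [657.9, 137.8]), (25, [600.7, 140.8], [649.6, 139.7]), (115, [590.0, 147.0], [619.8, 146.3])]
wrist2 [364. 167. 287. 165.] ang 88.2 [(0, [602.8
[... 1215 characters left out ...]
2.2, 117.9], [619.3, 97.5]), (25, [567.0, 118.7], [613.1, 98.7]), (115, [548.2, 121.5], [590.8, 103.1])]
top2 [369. 185. 407. 185.] ang 0.3 [(0, [674.4, 68.7], [674.9, -18.2]), (25, [667.1, 70.5], [667.5, -14.6]), (115, [640.7, 77.0], [641.1, -1.7])]
top2 [337. 206. 339. 188.] ang 84.25 [(0, [622.7, 143.2], [665.0, 138.9]), (25, [616.4, 143.4], [657.8, 139.3]), (115, [593.9, 144.4], [632.1, 140.5])]
top2 [358. 197. 378. 185.] ang 31.21 [(0, [644.1, 96.0], [673.3, 47.8]), (25, [637.4, 97.3], [666.0, 50.0]), (115, [613.2, 101.7], [639.7, 58.1])]
top2 [337. 216. 337. 232.] ang 0.48 [(0, [599.5, 142.1], [561.4, 141.8]), (25, [593.7, 142.4], [556.4, 142.1]), (115, [572.9, 143.5], [538.4, 143.2])]
```

The corner sits near x≈648–650, y≈140, with yaw≈-1.3°. I'll lower and approach.

Call:
jog_arm(targets=[{"turn":[0,0,-1],"slide":[10,0,-20],"claw":5},{"turn":[0,0,0],"slide":[15,0,-20],"claw":5},{"turn":[0,0,0],"slide":[10,0,-8],"claw":5},{"turn":[0,0,0],"slide":[15,0,0],"claw":5},{"turn":[0,0,0],"slide":[5,0,0],"claw":5}])

```text
t: 7.9
eef_pos: [627.0, 74.8, 36.8]
tcp_rot: [3.141, 0.0, 1.539]
ft_force: [0.5, -0.0, -3.7]
opening: 0.104
grip_force: 30.0
```

Call:
jog_arm(targets=[{"turn":[0,0,0],"slide":[5,0,0],"claw":5},{"turn":[0,0,0],"slide":[4,0,0],"claw":5},{"turn":[0,0,0],"slide":[2,0,0],"claw":5},{"turn":[0,0,0],"slide":[1,0,0],"claw":5},{"turn":[0,0,0],"slide":[0,0,0],"claw":5}])

```text
t: 8.52
eef_pos: [638.4, 74.9, 36.7]
tcp_rot: [-3.142, 0.0, 1.54]
ft_force: [-0.6, -0.6, -2.1]
opening: 0.106
grip_force: 30.0
```

```bash
python3 - <<'E'
from h import *
s=state(); print(s["eef_pos"],s["tcp_rot"],s["ft_force"],s["moment"],s["opening"])
E
```

```text
[638.42762145  74.94666632  36.65527   ] [-3.14153401e+00  1.14135251e-05  1.54030087e+00] [-0.62820474 -0.60071516 -2.13836567] [0.0034485  0.05454698 0.00149896] 0.10556881922971277
```

Call:
jog_arm(targets=[{"turn":[0,0,0],"slide":[1,0,-1.5],"claw":5},{"turn":[0,0,0],"slide":[1,0,0],"claw":5},{"turn":[0,0,0],"slide":[0,0,0],"claw":5}])

```text
t: 8.9
eef_pos: [640.6, 75.0, 35.1]
tcp_rot: [3.142, -0.0, 1.54]
ft_force: [0.2, -1.0, -2.4]
opening: 0.107
grip_force: 30.0
```

Call:
jog_arm(targets=[{"turn":[0,0,0],"slide":[1,0,0],"claw":5},{"turn":[0,0,0],"slide":[0,0,0],"claw":5}])

```text
t: 9.15
eef_pos: [641.6, 74.9, 35.1]
tcp_rot: [3.142, 0.0, 1.54]
ft_force: [0.3, 0.1, -3.7]
opening: 0.103
grip_force: 30.0
```

Call:
jog_arm(targets=[{"turn":[0,0,0],"slide":[1,0,0],"claw":5},{"turn":[0,0,0],"slide":[0,0,0],"claw":5}])

```text
t: 9.4
eef_pos: [642.4, 74.9, 35.1]
tcp_rot: [-3.141, 0.0, 1.54]
ft_force: [-2.0, 0.1, -3.3]
opening: 0.103
grip_force: 30.0
```

```bash
python3 - <<'E'
from h import *
s=state(); print(s["eef_pos"],s["tcp_rot"],s["ft_force"],s["moment"],s["opening"])
E
```

```text
[642.35936969  74.94368349  35.11981385] [-3.14121613e+00  6.46246814e-05  1.54040761e+00] [-2.00723422  0.09932006 -3.2862814 ] [-0.05168703  0.32311521  0.06855868] 0.1025081524027279
```

Call:
jog_arm(targets=[{"turn":[0,0,0],"slide":[1,0,-0.5],"claw":5},{"turn":[0,0,0],"slide":[0,0,0],"claw":5}])

```text
t: 9.65
eef_pos: [642.6, 74.9, 35.1]
tcp_rot: [-3.14, 0.0, 1.541]
ft_force: [-6.5, -0.7, 4.8]
opening: 0.108
grip_force: 30.0
```

Call:
jog_arm(targets=[{"turn":[0,0,0],"slide":[0.5,0,-0.5],"claw":5},{"turn":[0,0,0],"slide":[0,0,0],"claw":5}])

```text
t: 9.9
eef_pos: [642.6, 74.9, 35.0]
tcp_rot: [-3.139, 0.0, 1.541]
ft_force: [-9.8, -0.1, 10.9]
opening: 0.102
grip_force: 30.0
```

```bash
python3 - <<'E'
from h import *
s=state(); print(s["eef_pos"],s["tcp_rot"],s["ft_force"],s["moment"],s["opening"])
E
```

```text
[642.61855948  74.92802931  35.01748519] [-3.13866440e+00  3.23221761e-04  1.54077292e+00] [-9.8319367  -0.05373245 10.85176184] [-0.14481924  2.25553873  0.13146518] 0.10214039626293522
```

Firm, flat contact (the force centre is about 13 mm off the grip, well within the leg). I'll hold for about a second, then draw straight off.

Call:
jog_arm(targets=[{"turn":[0,0,0],"slide":[0,0,0.3],"claw":5},{"turn":[0,0,0],"slide":[0,0,0],"claw":5},{"turn":[0,0,0],"slide":[0,0,0],"claw":5},{"turn":[0,0,0],"slide":[0,0,0],"claw":5},{"turn":[0,0,0],"slide":[0,0,0],"claw":5}])

```text
t: 10.52
eef_pos: [642.6, 74.9, 35.1]
tcp_rot: [-3.139, 0.0, 1.541]
ft_force: [-9.7, -1.5, 8.0]
opening: 0.101
grip_force: 30.0
```

Call:
jog_arm(targets=[{"turn":[0,0,0],"slide":[0,0,0],"claw":5},{"turn":[0,0,0],"slide":[0,0,0],"claw":5},{"turn":[0,0,0],"slide":[0,0,0],"claw":5},{"turn":[0,0,0],"slide":[0,0,0],"claw":5},{"turn":[0,0,0],"slide":[0,0,0],"claw":5}])

```text
t: 11.15
eef_pos: [642.6, 74.9, 35.1]
tcp_rot: [-3.139, 0.0, 1.541]
ft_force: [-10.1, -0.0, 7.4]
opening: 0.106
grip_force: 30.0
```

Call:
jog_arm(targets=[{"turn":[0,0,0],"slide":[-4,0,0],"claw":5},{"turn":[0,0,0],"slide":[-15,0,5],"claw":5},{"turn":[0,0,0],"slide":[-30,0,20],"claw":5},{"turn":[0,0,0],"slide":[-40,0,25],"claw":5},{"turn":[0,0,0],"slide":[-20,0,0],"claw":5}])

```text
t: 11.78
eef_pos: [534.2, 75.0, 86.0]
tcp_rot: [3.139, -0.0, 1.54]
ft_force: [-0.0, -0.7, -3.7]
opening: 0.102
grip_force: 30.0
```

```bash
python3 - <<'E'
from h import *
s=state(); print(s["eef_pos"],s["tcp_rot"],s["ft_force"],s["moment"],s["opening"])
E
```

```text
[534.24143894  75.04650443  86.04972194] [ 3.13877604e+00 -1.49384952e-04  1.54036939e+00] [-0.01433745 -0.68288272 -3.69018047] [-0.00444666 -0.05664126  0.01773668] 0.10200567699404614
```

The plunger has been released. Now the quarter turn, and a look with the wrist camera before the final approach.

Call:
jog_arm(targets=[{"turn":[0,0,10],"slide":[2,3,0],"claw":5},{"turn":[0,0,10],"slide":[2,3,0],"claw":5},{"turn":[0,0,10],"slide":[2,3,0],"claw":5},{"turn":[0,0,10],"slide":[2,3,0],"claw":5},{"turn":[0,0,10],"slide":[2,3,0],"claw":5}])

```text
t: 12.4
eef_pos: [545.3, 90.1, 84.5]
tcp_rot: [3.141, 0.001, 2.419]
ft_force: [0.8, 0.1, -3.8]
opening: 0.106
grip_force: 30.0
```

Call:
jog_arm(targets=[{"turn":[0,0,10],"slide":[2,3,0],"claw":5},{"turn":[0,0,10],"slide":[2,3,0],"claw":5},{"turn":[0,0,10],"slide":[2,3,0],"claw":5},{"turn":[0,0,10],"slide":[2,3,0],"claw":5},{"turn":[0,0,0.2],"slide":[0,0,0],"claw":5}])

```text
t: 13.02
eef_pos: [553.2, 102.1, 84.4]
tcp_rot: [3.141, 0.001, 3.114]
ft_force: [-0.0, 0.6, -3.3]
opening: 0.103
grip_force: 30.0
```

Call:
jog_arm(targets=[{"turn":[0,0,0],"slide":[0,0,0],"claw":5}])

```text
t: 13.15
eef_pos: [553.0, 101.9, 84.4]
tcp_rot: [3.141, 0.0, 3.111]
ft_force: [0.0, 0.0, -3.5]
opening: 0.104
grip_force: 30.0
```

```bash
python3 - <<'E'
from h import *
import pickle
r=read_camera("wrist"); pickle.dump(r,open("w3.pkl","wb"))
cv2.imwrite("pics/w3.png",r["frame"])
s=state(); print(s["eef_pos"],s["tcp_rot"],s["ft_force"],s["moment"],s["opening"])
E
```

```text
[552.98402677 101.87299212  84.44723614] [3.14147387e+00 7.43186840e-05 3.11137439e+00] [ 0.57339795  0.1750316  -3.24157282] [0.08397051 0.08341742 0.01453747] 0.10584163632869519
```

View pics/w3.png

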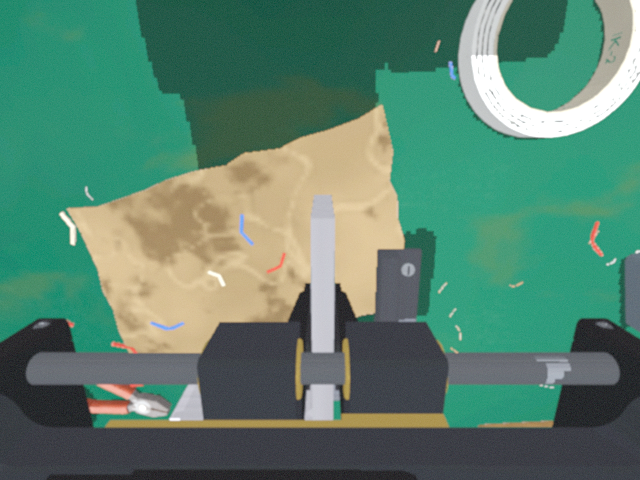

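The bracket is square to the corner and held as expected; the side fence end shows at (398,285). I'll lower it and go diagonally to just short of the corner.

Call:
jog_arm(targets=[{"turn":[0,0,0],"slide":[0,5,-25],"claw":5},{"turn":[0,0,0],"slide":[8,10,-18],"claw":5},{"turn":[0,0,0],"slide":[14,8,-5],"claw":5},{"turn":[0,0,0],"slide":[10,5,0],"claw":5},{"turn":[0,0,0],"slide":[0,0,0],"claw":5}])

```text
t: 13.82
eef_pos: [586.0, 130.2, 37.0]
tcp_rot: [3.141, 0.001, 3.114]
ft_force: [-1.5, 0.4, -3.9]
opening: 0.104
grip_force: 30.0
```

Call:
jog_arm(targets=[{"turn":[0,0,0],"slide":[0,2,0],"claw":5},{"turn":[0,0,0],"slide":[0,1,0],"claw":5},{"turn":[0,0,0],"slide":[0,0,0],"claw":5}])

```text
t: 14.2
eef_pos: [584.9, 132.9, 36.7]
tcp_rot: [3.141, 0.0, 3.115]
ft_force: [0.2, -0.2, -4.1]
opening: 0.104
grip_force: 30.0
```

Call:
jog_arm(targets=[{"turn":[0,0,0],"slide":[0,1,0],"claw":5},{"turn":[0,0,0],"slide":[0,1,-0.5],"claw":5},{"turn":[0,0,0],"slide":[0,0,0],"claw":5}])

```text
t: 14.58
eef_pos: [585.0, 135.0, 35.9]
tcp_rot: [3.141, -0.0, 3.115]
ft_force: [-0.5, -0.4, -3.3]
opening: 0.104
grip_force: 30.0
```

```bash
python3 - <<'E'
from h import *
s=state(); print(s["eef_pos"],s["tcp_rot"],s["ft_force"],s["moment"],s["opening"])
E
```

```text
[584.98713131 135.04026109  35.88493191] [ 3.14147713e+00 -1.19805355e-04  3.11469959e+00] [-0.52896072 -0.36570987 -3.26143641] [ 0.08667382  0.20679827 -0.01985189] 0.10355101243198311
```

Call:
jog_arm(targets=[{"turn":[0,0,0],"slide":[3,0,0],"claw":5},{"turn":[0,0,0],"slide":[2,0,0],"claw":5},{"turn":[0,0,0],"slide":[1,0,-0.5],"claw":5},{"turn":[0,0,0],"slide":[0,0,0],"claw":5}])

```text
t: 15.08
eef_pos: [591.1, 134.9, 35.4]
tcp_rot: [3.141, -0.0, 3.114]
ft_force: [-1.5, -1.4, -2.7]
opening: 0.104
grip_force: 30.0
```

Call:
jog_arm(targets=[{"turn":[0,0,0],"slide":[0,1,0],"claw":5},{"turn":[0,0,0],"slide":[0,0,0],"claw":5}])

```text
t: 15.32
eef_pos: [591.0, 136.0, 35.4]
tcp_rot: [3.142, -0.0, 3.115]
ft_force: [-0.6, 0.2, -3.6]
opening: 0.103
grip_force: 30.0
```

Call:
jog_arm(targets=[{"turn":[0,0,0],"slide":[0,1,0],"claw":5},{"turn":[0,0,0],"slide":[0,0,0],"claw":5}])

```text
t: 15.58
eef_pos: [591.0, 136.8, 35.4]
tcp_rot: [-3.141, -0.0, 3.115]
ft_force: [-0.5, -1.6, -3.5]
opening: 0.106
grip_force: 30.0
```

Call:
jog_arm(targets=[{"turn":[0,0,0],"slide":[0,1,0],"claw":5},{"turn":[0,0,0],"slide":[0,0,0],"claw":5}])

```text
t: 15.82
eef_pos: [591.0, 137.0, 35.5]
tcp_rot: [-3.14, -0.0, 3.115]
ft_force: [-0.7, -7.7, -3.0]
opening: 0.099
grip_force: 30.0
```

```bash
python3 - <<'E'
from h import *
s=state(); print(s["eef_pos"],s["tcp_rot"],s["ft_force"],s["moment"],s["opening"])
E
```

```text
[591.0132377  136.98436452  35.47599803] [-3.14039460e+00 -2.67910902e-04  3.11518134e+00] [-0.65814735 -7.69806998 -3.03667674] [-1.70831774  0.24547978  0.16128297] 0.09894902482662173
```

The long face is flat on the side fence at y≈137. I'll ease off slightly and push home in x.

Call:
jog_arm(targets=[{"turn":[0,0,0],"slide":[1,-0.7,0],"claw":5},{"turn":[0,0,0],"slide":[1,0,0],"claw":5},{"turn":[0,0,0],"slide":[0,0,0],"claw":5}])

```text
t: 16.2
eef_pos: [591.9, 136.9, 35.3]
tcp_rot: [-3.141, -0.003, 3.115]
ft_force: [-5.9, -5.6, -1.7]
opening: 0.103
grip_force: 30.0
```

Call:
jog_arm(targets=[{"turn":[0,0,0],"slide":[1,0,0],"claw":5},{"turn":[0,0,0],"slide":[0,0,0],"claw":5}])

```text
t: 16.45
eef_pos: [591.9, 136.9, 35.3]
tcp_rot: [-3.141, -0.005, 3.115]
ft_force: [-10.4, -5.3, 2.3]
opening: 0.103
grip_force: 30.0
```

Call:
jog_arm(targets=[{"turn":[0,0,0],"slide":[1,0,0],"claw":5},{"turn":[0,0,0],"slide":[0,0,0],"claw":5}])

```text
t: 16.7
eef_pos: [591.9, 136.9, 35.3]
tcp_rot: [-3.14, -0.007, 3.115]
ft_force: [-16.7, -5.5, 6.4]
opening: 0.1
grip_force: 30.0
```

Call:
jog_arm(targets=[{"turn":[0,0,0],"slide":[1,0,0],"claw":5},{"turn":[0,0,0],"slide":[0,0,0],"claw":5}])

```text
t: 16.95
eef_pos: [592.0, 136.9, 35.3]
tcp_rot: [-3.14, -0.009, 3.115]
ft_force: [-20.6, -4.8, 8.8]
opening: 0.104
grip_force: 30.0
```

```bash
python3 - <<'E'
from h import *
s=state(); print(s["eef_pos"],s["tcp_rot"],s["ft_force"],s["moment"],s["opening"])
E
```

```text
[592.02354877 136.91203693  35.2883434 ] [-3.14014331 -0.00880259  3.11530564] [-20.63559273  -4.83034109   8.76632738] [-1.06164534  3.21416927  0.03477546] 0.10419166316473649
```

It is home on both faces. I'll relax the load, release and retract straight up.

Call:
jog_arm(targets=[{"turn":[0,0,0],"slide":[-3.5,0,-0.3],"claw":5},{"turn":[0,0,0],"slide":[0,0,0],"claw":5}])

```text
t: 17.2
eef_pos: [591.9, 136.9, 35.3]
tcp_rot: [-3.141, -0.001, 3.115]
ft_force: [-5.1, -5.7, 0.4]
opening: 0.105
grip_force: 30.0
```

Call:
jog_arm(targets=[{"turn":[0,0,0],"slide":[0,0,0],"claw":15},{"turn":[0,0,0],"slide":[0,0,0],"claw":25},{"turn":[0,0,0],"slide":[0,0,0],"claw":35},{"turn":[0,0,0],"slide":[0,0,0],"claw":35},{"turn":[0,0,0],"slide":[0,0,0],"claw":35}])

```text
t: 17.82
eef_pos: [592.6, 137.3, 35.2]
tcp_rot: [3.141, 0.0, 3.115]
ft_force: [0.2, -1.0, 0.2]
opening: 0.349
grip_force: 0.0
```

Call:
jog_arm(targets=[{"turn":[0,0,0],"slide":[0,0,15],"claw":35},{"turn":[0,0,0],"slide":[0,0,40],"claw":35},{"turn":[0,0,0],"slide":[0,0,50],"claw":35},{"turn":[0,0,0],"slide":[-20,0,40],"claw":35},{"turn":[0,0,0],"slide":[-40,0,0],"claw":35}])

```text
t: 18.45
eef_pos: [533.7, 137.4, 183.9]
tcp_rot: [3.14, 0.007, 3.114]
ft_force: [0.5, -0.1, -0.5]
opening: 0.352
grip_force: 0.0
```

Call:
jog_arm(targets=[{"turn":[0,0,0],"slide":[-50,-20,0],"claw":35},{"turn":[0,0,0],"slide":[-40,-20,0],"claw":35},{"turn":[0,0,0],"slide":[0,0,0],"claw":35}])

```text
t: 18.82
eef_pos: [440.5, 96.6, 181.4]
tcp_rot: [3.141, 0.001, 3.114]
ft_force: [0.5, -0.1, 0.3]
opening: 0.347
grip_force: 0.0
```

```bash
python3 - <<'E'
from h import *
a=read_camera("side")["frame"][205:355,265:465]; b=read_camera("top")["frame"][165:265,305:438]
a=cv2.resize(a,None,fx=3,fy=3,interpolation=3)[:450,:600]; b=cv2.resize(b,None,fx=4.5,fy=4.5,interpolation=3)
cv2.imwrite("pics/s4.png",a); cv2.imwrite("pics/t4.png",b)
s=state(); print(s["t"],s["eef_pos"],s["ft_force"])
E
```

```text
18.925 [443.27994637  97.25945351 181.28086806] [ 0.10662448 -0.16618973  0.77255224]
```

View pics/t4.png

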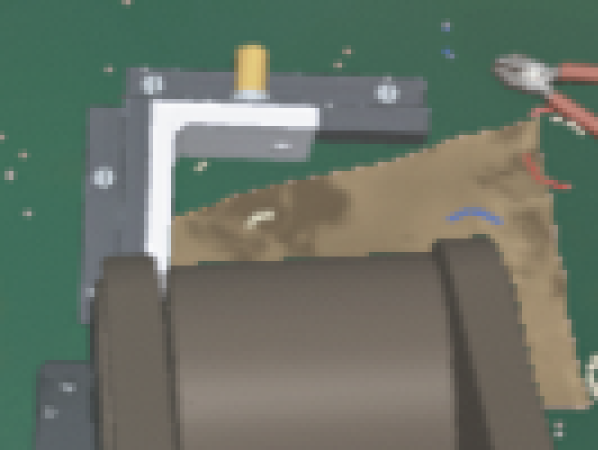

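View pics/s4.png

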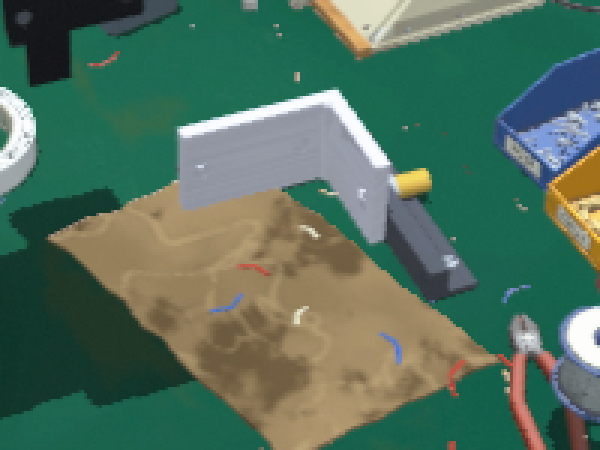

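The pictures show the bracket upright in the corner, with its short leg along the back fence over the plunger and its long leg along the side fence. I'll do one quick numeric check of its outer corner.

```bash
python3 - <<'E'
from h import *
import pickle
r=pickle.load(open("top2.pkl","rb"))
f=lambda u,v,z:unproj(r,(305+u/4.5,165+v/4.5),z).round(1)
print("outer corner",f(150,101,65),"short end outer",f(319,107,65),"fence right end top inner edge?",f(430,110,25),f(430,135,25),f(430,142,0))
w=pickle.load(open("wrist2.pkl","rb")); print("far end in w2",unproj(w,(322,196),114.5), "TCP was 570.9,75.2")
w=pickle.load(open("w3.pkl","rb")); print("far end in w3",unproj(w,(322,196),114.5), "TCP was 553,101.9")
E
```

```text
outer corner [647.8 141.5] short end outer [646.   59.1] fence right end top inner edge? [ 6.567e+02 -2.000e-01] [ 6.437e+02 -1.000e-01] [646.8  -3.3]
far end in w2 [572.8322013  135.06609797] TCP was 570.9,75.2
far end in w3 [492.15938936 101.94636218] TCP was 553,101.9
```

The top camera puts the bracket's outer face at x≈647, level with the fence face as measured in the same view. The 60 mm reading from the wrist camera used the lower edge of the end face, so it doesn't contradict this. Handing in.

```bash
python3 - <<'E'
from h import *
print(job_done())
E
```

```text
the job is handed in; nothing more can be done
None
```

The bracket was pressed against the back fence on its long face, drawn off, turned a quarter turn and left standing home in the corner. The job is handed in at about 19 s; I saw no sign of a bystander being touched, no verdict was returned, and plunger travel was never read directly.

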